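# Set the knockout press for the pen and fire its ram

### The arm

A 7-joint arm with a two-finger parallel gripper is mounted at the origin on the work surface. World frame = base frame: x ahead of the robot, y to its left, z up, the work surface at z = 0. Lengths are in m, angles in rad, forces in N, time in s.
With the tool pointing down it reaches from about 0.4 to 0.875 m from the base axis. Payload 4.4 kg.
Tool frame: the origin (TCP) lies midway between the tips of the shut fingers; the grasp point (between the pads) lies 19 mm behind it; z points along the fingers, y is the line along which they close (so a half turn about z gives the same grasp; the last joint's range is limited). The gripper opens to 85 mm and grips with 20 to 120 N. Pads are 22 mm wide; open, the fingers measure 114 mm over their backs; the gripper's body (76 mm by 85 mm) begins 54 mm behind the grasp point. The pads swing forward as they close: fully open they stand 13 mm farther back than shut.
Start: joints at [-1.172, 0.628, 0.038, 1.517, -0.027, 0.996, -0.02], TCP at [0.291, 0.581, 0.231] pointing down, gripper open.
Joint ranges: [-3.06, 3.06], [-0.37, 2.12], [-1.25, 1.32], [0.18, 2.47], [-1.1, 4.24], [0.23, 1.98], [-2.94, 2.94]. Speed limits (rad/s): [2.57, 2.57, 3.14, 3.14, 3.14, 3.14, 3.14].

### API

Orientations are given as a 3x3 rotation matrix whose columns are the frame's x, y, z axes.
In Python, from cell import robot gives the robot as it stands. The module is installed in compiled form; this text tells all that it offers.
- The arm moves only by the tool play_rows, never from a script. Its argument "motion" is a list that holds one entry, the list of rows, each a list of 7 numbers: the gripper's target within -1 to 1 (fully open at 1, half-way at 0, shut at -1), then the shift along the world's x, y, z each as a share of 0.25 m, from -1 to 1, then the turn, a rotation vector about the world's x, y, z each as a share of 90 degrees, from -1 to 1. In form: [[[claw, x, y, z, ax, ay, az], ...]]. A call has 1 to 8 rows; each row shifts and turns the commanded pose from where the row before left it; what a row does not reach is not made up. A row lasts 1/12 s, in which the tool goes at most 41.7 mm and 7.16 degrees, less where a joint would pass 70% of its speed; a pose out of reach is approached as far as the arm can. A call with a number of a shift or a turn outside -1 to 1 is refused whole. A call with a gripper value outside its range is refused whole. The fingers move at their own pace and stop on an object; "newtons" is the grip in N (left out, the last holds). Time passes only in rows, so rows that do not move let the fingers close. It gives the time, the measured TCP pose, the force, the opening and the grip force at its end, in the units of the state.
- robot.state(): the state, without advancing time (a new reading comes with each control period).
- robot.read_camera(name): name is "scene" or "top"; returns a dict with "color" (400x640x3 uint8, blue, green, red), "range_z" (400x640 float32, m along the optical axis (not along the pixel's ray), 0 where there is no reading), "fx", "fy", "cx", "cy" (pixels), "dist" ([k1, k2, p1, p2, k3] as OpenCV has them; the pictures are not rectified), "rvec" (rotation vector, rad) and "tvec" (3), from world to camera coordinates, as OpenCV has them. Camera axes: x right, y down, z forward; pixel columns grow to the right and rows downward; lengths in m; the calibration is good to about 2 mm. A picture is of the moment at which its call begins.
- robot.hand_in(): hands the job in; it is judged then, once.
The state is a dict: "t": time; "q": joint angles; "joint_velocities": joint speeds; "joint_torque": joint torques, N m; "ee_pos": TCP position; "eef_rot": TCP orientation; "contact_force": force on the tool from outside, world axes, zero at the start; "moment": the same for the moment, N m; "grip_width": opening from 0.0 (shut) to 1.0 (fully open); "grip_force": force on a finger pad.
Only numpy, scipy, OpenCV 4.12 (cv2) and the standard library are available. Lean on these libraries where they do the work, as an engineer would, in place of code of your own. Each camera call takes 0.05 s, during which the arm holds its last target. There are 200 camera calls.

### The job

Move the uncapped pen from the tray to the press and lay it centred in the V cradle, nib end still pointing away from the robot, and let go. Then pull the press's sprung selector knob up, turn it to the notch on the cradle's side and let it snap fully home there, and then push the ram plunger down through its whole stroke and let it spring back. Leave the pen lying in the cradle and every other loose thing where it stands.

Things in the scene. Friction and masses are not known exactly. Their poses are not given: they have to be found in the camera images.
- press: knockout press, fixed: wood board 250 (x) x 290 (y) x 18 mm; origin under its centre, x away from the robot, y left. A 100 mm square steel head at x -20 bears the selector knob (vertical axis at x -20, y 0 mm; below its bar all is under 70 mm high); ram plunger at x 85, y 0; cradle and flat bed at y +-120, swapped from run to run. Knocker posts 58 mm high at x 119, y +-120.
- cradle: V cradle, fixed on the press board at its left or right (y +-120 mm), same yaw as the press: aluminium foot 150 (x) x 50 x 8 mm with two V saddles, 14 mm thick, at x -50 and +50 mm (86 mm gap for fingers between), mouths 28 mm wide, sides at 45 degrees. Origin under its centre, 18 mm above the bench. A seated pen's axis lies along x at y 0, 34 mm above the origin.
- flatbed: the other bed, fixed on the other side: the same foot with a plain flat steel anvil 110 x 36 mm, 30 mm high over all; no V saddles. Origin under its centre.
- tray: cork-lined aluminium tray 200 (x) x 140 (y) x 26 mm high, fixed, left or right of the press; floor 7 mm up; two cork V saddles at x -50 and +50 mm (86 mm gap between) hold the pen along x, its axis 36 mm above the tray's origin (under its centre).
- pen: jade celluloid pen, loose, about 45 g, 165 mm long: round barrel 16 mm in diameter from x -70 to +60 mm, then a thinner black section and steel nib to x +95 mm. Origin on its axis near its centre of mass, x towards the nib. It may roll, so its y and z axes mean nothing.
- nib_tip (a point): the tip of the pen's nib
- knob_grip (a point): centre of the selector knob's grip bar, on the turning axis, 98 mm above the bench when home; rises with the knob. The bar stands 84 to 112 mm high; its main part reaches 30 mm each way and is 16 mm wide with upright sides: pinch it across the 16 mm. An 8 mm wide nose makes the longer end.
- knob_nose (a point): the end of the knob's nose, 52 mm from the turning axis, pointing to the set notch
- turn (a joint): knob angle, rad: 0 with the nose to the press's -x (towards the robot), positive clockwise from above, bringing the nose to the press's +y (left). Stops at +-1.25. Notches at -1.047, 0, +1.047; starts in 0. Cradle on the left: +1.047; right: -1.047. Let go within about 0.1 rad of a notch, its round pin slides in. Turns almost freely once out.
- pull (a joint): how far the knob is pulled up, m: 0 fully home, 0.010 just clear of the notches, stop at 0.018. A spring pulls it down with 5 N when home, 10 N at 0.014. When home it is locked against turning.
- ram_top (a point): centre of the top of the ram plunger's round cap, 40 mm across, 88 mm above the bench when up
- ram (a joint): how far the ram plunger is pushed down, m: 0 up, 0.014 at the end of its stroke (hard stop). The spring needs 3 N at the start and 6.5 N at the end; it returns by itself.
- paperweight: squat bronze paperweight, 72 mm across, 48 mm high; loose, leave it alone. Origin under its centre.
- inkbottle: amber ink bottle, 52 mm across, 130 mm high, standing close beside the press; loose, leave it alone. Origin under its centre.
- polishjar: glass jar, 56 mm across, 100 mm high, standing close beside the press; loose, leave it alone. Origin under its centre.
- knockblock: plain steel hand knockout block, 90 x 90 x 50 mm high; loose, leave it alone. Origin under its centre.
- driver: screwdriver lying to one side; loose, leave it alone. Origin near the middle of its length.
- tin: steel tin, 70 mm across, 60 mm high; loose, leave it alone. Origin under its centre.
There are look-alikes about, which are no part of the job. There is more than one size of the pen; the one meant has the size given above.

How it is judged:
By the outcome, as a careful person would: the job done as asked, in the order asked, and still so for the second after the job is handed in, with the robot touching nothing.
It also fails if it takes over 58 s, if anything falls off the work surface, if the arm or the gripper's body presses on something with over 40 N, if the wrist force passes 120 N, or if a joint passes its speed limit or range.

## Working session

There is one attempt and no reset: what is moved stays moved. The work goes in short steps, Python scripts to look and compute and a tool call to move; the robot and the scene stay as the last step left them, time stands still between calls to the robot, and variables do not carry over. Pictures are saved under pics/ and viewed, at most 10 in all, crops included, and the job is handed in when it is done.

Besides the shell and the picture viewer there is one more tool, called after ">>>" in YAML: its name, and indented under it one key for each argument. play_rows: Moves the arm, as the interface text tells. Shift numbers are shares of 0.25 m and turn numbers shares of 90 degrees, none past 1 either way. Its arguments: {"type":"object","properties":{"motion":{"type":"array","items":{"type":"array","items":{"type":"array","items":{"type":"number"}}}},"newtons":{"type":"number"}},"required":["motion"]}

```bash
mkdir -p pics; cat > h.py <<'E'
import numpy as np, cv2, pickle
from cell import robot
def grab(n,tag):
    c=robot.read_camera(n); pickle.dump(c,open(f'{tag}.pkl','wb')); cv2.imwrite(f'pics/{tag}.png',c['color']); return c
def load(tag): return pickle.load(open(f'{tag}.pkl','rb'))
def K(c): return np.array([[c['fx'],0,c['cx']],[0,c['fy'],c['cy']],[0,0,1.]])
def rays(c,uv):
    p=cv2.undistortPoints(np.array(uv,float).reshape(-1,1,2),K(c),np.array(c['dist'],float)).reshape(-1,2)
    return np.c_[p,np.ones(len(p))]
def Rt(c): return cv2.Rodrigues(np.array(c['rvec'],float))[0],np.array(c['tvec'],float).reshape(3)
def plane(c,uv,z):
    R,t=Rt(c); d=rays(c,uv)@R; o=-R.T@t
    return o+d*((z-o[2])/d[:,2])[:,None]
def depth(c,uv):
    R,t=Rt(c); uv=np.array(uv).reshape(-1,2); zz=c['range_z'][uv[:,1].astype(int),uv[:,0].astype(int)]
    return (rays(c,uv)*zz[:,None]-t)@R
def cloud(c):
    v,u=np.mgrid[0:400,0:640]; return depth(c,np.c_[u.ravel(),v.ravel()]).reshape(400,640,3)
def proj(c,P): return cv2.projectPoints(np.array(P,float).reshape(-1,1,3),np.array(c['rvec'],float),np.array(c['tvec'],float),K(c),np.array(c['dist'],float))[0].reshape(-1,2)
E
python3 - <<'E'
from h import *
for n in('top','scene'):
    c=grab(n,n+'0'); R,t=Rt(c); print(n,-R.T@t,R[2],c['fx'],c['dist'])
print(robot.state())
E
```

```text
top [ 0.25343777 -0.0975958   1.72457943] [ 0.19579608  0.00906943 -0.98060269] 517.2457600915227 [0.03314853 0.         0.         0.         0.        ]
scene [ 1.15363696 -0.83047114  0.99968704] [-0.43538205  0.57509446 -0.69261016] 413.01267048962785 [-0.06866645  0.          0.          0.          0.        ]
{'t': 0.1, 'q': array([-1.17180455,  0.62928165,  0.03846616,  1.51826609, -0.0270244 ,
        0.99630446, -0.02000794]), 'joint_velocities': array([-1.54657864e-04, -5.96887590e-04, -7.92893633e-06, -2.89595238e-03,
       -5.19410984e-04, -7.93463746e-04,  2.78757722e-04]), 'joint_torque': array([ 3.21410604e-03, -5.64536977e+01,  1.23059023e+00, -1.93973798e+01,
        1.12703812e-02,  5.49121265e-03,  1.86052483e-05]), 'ee_pos': array([0.29107881, 0.58055198, 0.23046389]), 'eef_rot': array([[-8.93897668e-01,  4.48270416e-01, -7.70401070e-04],
       [ 4.48271078e-01,  8.93896304e-01, -1.56140510e-03],
       [-1.12730430e-05, -1.74108489e-03, -9.99998484e-01]]), 'contact_force': array([-0.03768082,  0.10658233, -0.14857444]), 'moment': array([-0.01663998, -0.00095677,  0.01896688]), 'grip_force': 0.0, 'grip_width': 0.9973579097279799}
```

View pics/top0.png

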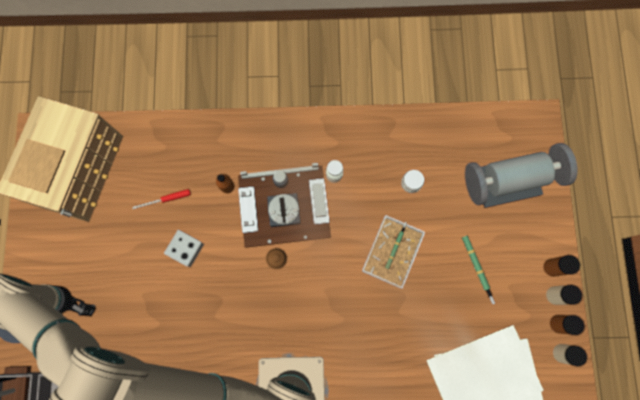

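View pics/scene0.png

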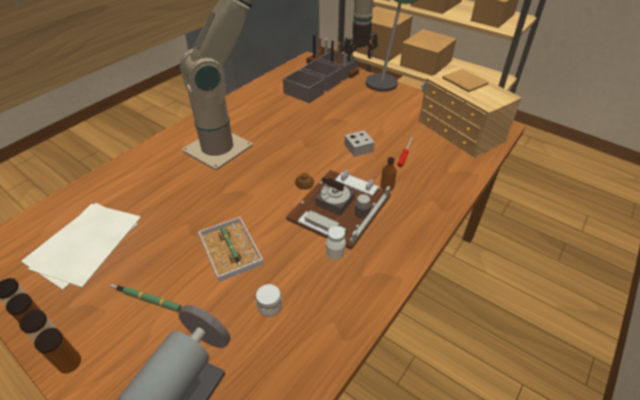

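The top view shows the press at about (284,207). The V cradle is on its left at (248,209) and the flat bed on its right at (318,201). The tray with a pen is at (394,251). Pen candidates are the tray pen at (397,247) and a larger pen on the bench at (478,270). Knob candidates are the knob at (284,209) and the ram cap at (279,178). I choose the tray pen and will check it in a close crop.

```bash
python3 - <<'E'
from h import *
a=load('top0')['color']
b=load('scene0')['color']
up=lambda i,w,h:cv2.resize(i,(w,h),interpolation=cv2.INTER_CUBIC)
A=up(a[150:300,215:435],800,545)
cv2.imwrite('pics/crop1.png',A)
cv2.imwrite('pics/crop2.png',up(b[150:290,190:410],800,509))
c=load('top0'); P=cloud(c)
# depth quality check
for uv in [(150,300),(350,300),(305,235),(284,209),(279,178),(318,201)]: print(uv,P[uv[1],uv[0]].round(4))
hsv=cv2.cvtColor(a,cv2.COLOR_BGR2HSV)
m=((hsv[...,0]>35)&(hsv[...,0]<90)&(hsv[...,1]>50)&(hsv[...,2]>40)).astype(np.uint8)
n,l,s,ce=cv2.connectedComponentsWithStats(m)
for i in range(1,n):
    if s[i,4]>15: print(s[i],ce[i])
E
```

```text
(150, 300) [0.2897 0.4598 0.0032]
(350, 300) [ 2.740e-01 -1.945e-01  1.000e-04]
(305, 235) [ 0.489  -0.0519  0.0196]
(284, 209) [0.5592 0.0101 0.1216]
(279, 178) [0.6686 0.0274 0.0888]
(318, 201) [ 0.5971 -0.0978  0.0489]
[396 231   7  12  48] [399.27083333 236.72916667]
[462 236  11  15  82] [467.07317073 243.        ]
[391 244   7  13  48] [393.97916667 249.9375    ]
[470 253  12  18 107] [475.14953271 261.5046729 ]
[386 259   6   9  30] [388.5 263. ]
[478 273  12  18 103] [483.58252427 281.26213592]
[ 55 287   6  22  29] [ 58.34482759 296.93103448]
[ 59 319  13   4  24] [ 64.25       320.41666667]
[ 33 321  23  33  86] [ 41.81395349 334.06976744]
[ 89 351   6   5  16] [ 91.625  352.6875]
[215 375  11  25  60] [222.43333333 385.81666667]
[292 374  17  12  23] [299.86956522 378.04347826]
```

View pics/crop1.png

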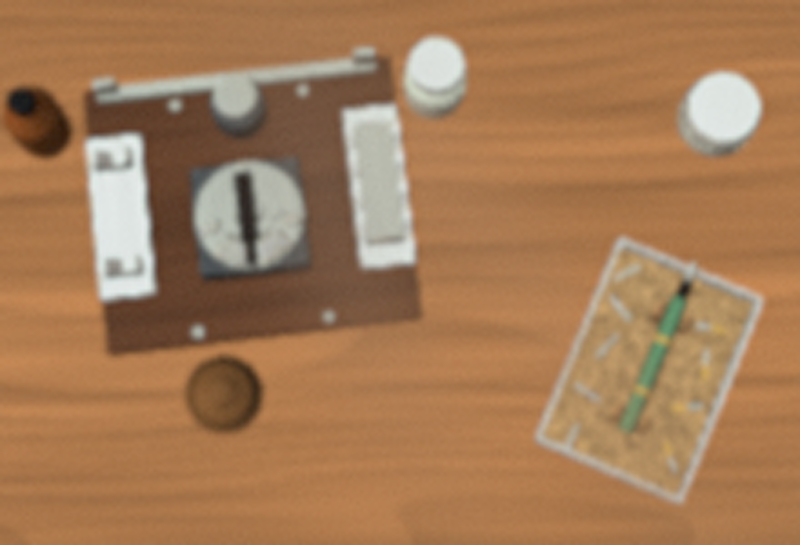

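View pics/crop2.png

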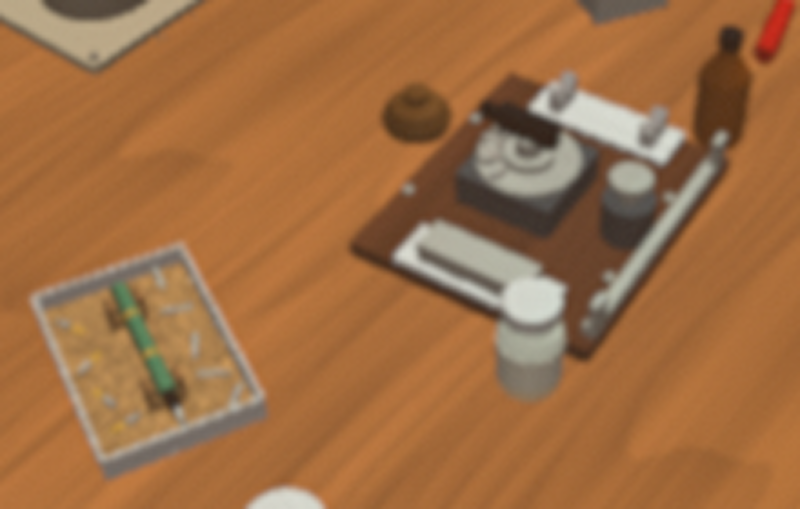

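The crops show the V cradle (two saddles, at crop1 (120,210)) on the press's left. The tray pen's nib is at crop1 (692,268), pointing away from the robot, and the knob nose points towards the robot. I'll measure each pose next.

```bash
cat > meas.py <<'E'
from h import *
def comp(m,seed):
    n,l,s,_=cv2.connectedComponentsWithStats(m.astype(np.uint8))
    return l==l[seed[1],seed[0]]
def rect(c,m,z):
    k=cv2.findContours(m.astype(np.uint8),cv2.RETR_EXTERNAL,cv2.CHAIN_APPROX_NONE)[0]; k=max(k,key=len)[:,0]
    p=plane(c,k,z)[:,:2]; r=cv2.minAreaRect((p*1000).astype(np.float32)); return np.round(r[0],1),np.round(r[1],1),round(r[2],2)
c=load('top0'); P=cloud(c); hsv=cv2.cvtColor(c['color'],cv2.COLOR_BGR2HSV); H,S,V=[hsv[...,i].astype(int) for i in range(3)]
if __name__=='__main__':
    for n,uv in dict(wood=(300,270),board=(260,235),board2=(300,190),foot=(247,209),anvil=(318,201),foot2=(312,190),cork=(380,265),rim=(364,269),plate=(272,215)).items(): print(n,hsv[uv[1],uv[0]])
    w=(S<60)&(V>180)
    print('foot L',rect(c,comp(w,(247,209)),.026))
    b=(np.arange(640)[None]<332)&(np.arange(640)[None]>236)&(P[...,2]>.010)&(np.arange(400)[:,None]>160)&(np.arange(400)[:,None]<248)
    print('board',rect(c,comp(b,(260,235)),.018))
    cap=comp((P[...,2]>.078)&(P[...,2]<.1),(279,178)); 
    k=np.argwhere(cap)[:,::-1]; print('ram',cap.sum(),plane(c,[k.mean(0)],.088),P[cap].mean(0))
    bar=comp((P[...,2]>.095)&(V<70),(284,209)); k=np.argwhere(bar)[:,::-1]
    print('bar',bar.sum(),rect(c,bar,.112),np.median(P[bar],0))
    a=comp((P[...,2]>.04)&(P[...,2]<.056)&(S<60),(318,201)); print('anvil',a.sum(),rect(c,a,.048))
    t=comp((P[...,2]>.02)&(P[...,2]<.03)&(S<90),(364,269)); print('tray',t.sum(),rect(c,t,.026))
    g=(H>35)&(H<90)&(S>50)&(V>40); 
    tip=[]
    for x0,x1,z in((380,410,.036),(455,500,.008)):
        mm=g.copy(); mm[:,:x0]=0; mm[:,x1:]=0; mm[:225]=0; mm[310:]=0
        print('pen barrel',rect(c,mm,z) if 0 else [np.round(v,1) for v in cv2.minAreaRect((plane(c,np.argwhere(mm)[:,::-1],z)[:,:2]*1000).astype(np.float32))])
        print(np.round(P[mm].mean(0),4), np.percentile(P[mm][:,2],[10,50,90]).round(4))
E
python3 meas.py
```

```text
wood [ 14 144 177]
board [ 11 134  95]
board2 [ 12 116 112]
foot [ 77   8 230]
anvil [ 35  17 184]
foot2 [ 33  12 192]
cork [ 17 116 171]
rim [ 17  59 183]
plate [ 45  13 190]
foot L (array([581. , 139.4]), array([148.6,  51.3]), 5.58)
board (array([596.5,  20.2]), array([260. , 293.3]), 5.37)
ram 116 [[0.67678094 0.0257591  0.088     ]] [0.67681898 0.02576605 0.08787491]
bar 53 (array([564.5,  15.4]), array([ 9.5, 58.3]), 89.42) [0.56420107 0.01674838 0.11142378]
anvil 345 (array([ 603.4, -101.1]), array([110.8,  35.9]), 5.42)
tray 254200 (array([659.4, -92.4]), array([2279.5, 1370.4]), 88.54)
pen barrel [array([ 434. , -342.4]), array([ 13.7, 130.1]), np.float64(64.9)]
[ 0.4363 -0.3433  0.0428] [0.0373 0.0429 0.048 ]
pen barrel [array([ 385.6, -610.4]), array([186.5,  18.9]), np.float64(18.7)]
[ 0.3825 -0.6052  0.0266] [0.0143 0.021  0.0267]
```

The poses agree with the model. The press centre is (592,19) mm with yaw 5.4°, and the predicted ram (677,27) matches the measured (677,26). The tray pen's barrel measures 130 mm, so it is the right one; the bench pen's is 186. Next I check the bottle, jar and nib.

```bash
python3 - <<'E'
from meas import *
u=np.arange(640)[None]; v=np.arange(400)[:,None]
def obj(n,x0,x1,y0,y1,zlo):
    m=(P[...,2]>zlo)&(u>x0)&(u<x1)&(v>y0)&(v<y1); q=P[m]; print(n,m.sum(),q.min(0).round(3),q.max(0).round(3),np.median(q,0).round(3))
obj('bottle',212,238,168,196,.03); obj('jar',325,347,155,183,.06)
t=comp((P[...,2]>.018)&(P[...,2]<.034)&(S<75)&(u>355)&(u<432)&(v>205)&(v<292),(364,269)); print('tray',t.sum(),rect(c,t,.026))
yaw=np.deg2rad(-25.1); d=np.array([np.cos(yaw),np.sin(yaw)]); o=np.array([.434,-.3424])+.005*d
print('pen',o,'nib px',proj(c,[*(o+.095*d),.036]), 'scene: tail, nib',proj(load('scene0'),[[*(o-.07*d),.036],[*(o+.06*d),.036]]))
y=np.deg2rad(5.4); R=np.array([[np.cos(y),-np.sin(y)],[np.sin(y),np.cos(y)]])
for b in((.0,.12),(-.02,0),(.085,0)): print(b,np.array([.5922,.0188])+R@b)
E
```

```text
bottle 255 [ 0.253 -0.098  0.031] [0.694 0.235 1.725] [0.658 0.204 0.089]
jar 245 [ 0.253 -0.18   0.061] [ 0.724 -0.098  1.725] [ 0.692 -0.155  0.098]
tray 255753 (array([659.4, -92.4]), array([2279.5, 1370.4]), 88.54)
pen [ 0.43852784 -0.344521  ] nib px [[405.6187844  221.21072306]] scene: tail, nib [[222.4294152  228.88324006]
 [236.17853857 257.57947525]]
(0.0, 0.12) [0.580907   0.13826744]
(-0.02, 0) [0.57228876 0.01691783]
(0.085, 0) [0.67682277 0.02679921]
```

>>> play_rows:
  motion:
    - [[1,0.1,-0.12,0,0,0,0],[1,0.1,-0.12,0,0,0,0],[1,0.1,-0.12,0,0,0,0],[1,0.1,-0.12,0,0,0,0],[1,0.1,-0.12,0,0,0,0],[1,0.1,-0.12,0,0,0,0],[1,0,-0.15,0,0,0,0],[1,0,-0.15,0,0,0,0]]

```text
t: 0.77
ee_pos: [0.4425, 0.3238, 0.2307]
eef_rot: [[-0.893, 0.45, 0.0], [0.45, 0.893, -0.001], [-0.0, -0.0, -1.0]]
contact_force: [0.1, -0.9, -0.9]
grip_width: 1.003
grip_force: 0.0
```

>>> play_rows:
  motion:
    - [[1,0,-0.16,0,0,0,0],[1,0,-0.16,0,0,0,0],[1,0,-0.16,0,0,0,0],[1,0,-0.16,0,0,0,0],[1,0,-0.16,0,0,0,0],[1,0,-0.16,0,0,0,0],[1,0,-0.16,0,0,0,0],[1,0,-0.16,0,0,0,0]]

```text
t: 1.43
ee_pos: [0.4408, 0.0042, 0.2313]
eef_rot: [[-0.894, 0.448, -0.0], [0.448, 0.894, 0.0], [0.0, -0.0, -1.0]]
contact_force: [1.3, -0.8, 0.5]
grip_width: 1.003
grip_force: 0.0
```

>>> play_rows:
  motion:
    - [[1,0,-0.16,0,0,0,0.0167],[1,0,-0.16,0,0,0,0],[1,0,-0.16,0,0,0,0],[1,0,-0.16,0,0,0,0],[1,0,-0.16,0,0,0,0],[1,0,-0.16,0,0,0,0],[1,0,-0.16,0,0,0,0],[1,0,-0.16,0,0,0,0]]

```text
t: 2.1
ee_pos: [0.4407, -0.3158, 0.2311]
eef_rot: [[-0.905, 0.425, -0.0], [0.425, 0.905, 0.0], [0.001, 0.0, -1.0]]
contact_force: [1.3, 0.7, -0.2]
grip_width: 0.998
grip_force: 0.0
```

>>> play_rows:
  motion:
    - [[1,-0.01,-0.115,-0.08,0,0,0],[1,0,0,-0.15,0,0,0],[1,0,0,-0.15,0,0,0],[1,0,0,-0.15,0,0,0],[1,0,0,0,0,0,0]]

```text
t: 2.52
ee_pos: [0.4343, -0.3394, 0.092]
eef_rot: [[-0.905, 0.425, -0.011], [0.425, 0.905, 0.008], [0.014, 0.003, -1.0]]
contact_force: [-0.9, 1.5, -1.1]
grip_width: 1.004
grip_force: 0.0
```

>>> play_rows:
  motion:
    - [[1,0,0,-0.05,0,0,0],[1,0,0,-0.05,0,0,0],[1,0,0,0,0,0,0],[1,0,0,0,0,0,0]]

```text
t: 2.85
ee_pos: [0.4391, -0.3428, 0.0749]
eef_rot: [[-0.905, 0.424, 0.0], [0.424, 0.905, -0.0], [-0.0, -0.0, -1.0]]
contact_force: [-0.2, 0.8, 0.5]
grip_width: 1.003
grip_force: 0.0
```

>>> play_rows:
  motion:
    - [[1,0,-0.006,-0.08,0,0,0],[1,0,0,-0.08,0,0,0],[1,0,0,-0.068,0,0,0],[1,0,0,0,0,0,0],[1,0,0,0,0,0,0]]

```text
t: 3.27
ee_pos: [0.4392, -0.3444, 0.0178]
eef_rot: [[-0.905, 0.425, 0.0], [0.425, 0.905, -0.0], [-0.0, -0.0, -1.0]]
contact_force: [-1.0, 0.6, 0.3]
grip_width: 0.998
grip_force: 0.0
```

>>> play_rows:
  motion:
    - [[-1,0,0,0,0,0,0],[-1,0,0,0,0,0,0],[-1,0,0,0,0,0,0],[-1,0,0,0,0,0,0],[-1,0,0,0,0,0,0],[-1,0,0,0,0,0,0],[-1,0,0,0,0,0,0],[-1,0,0,0,0,0,0]]
  newtons: 25

```text
t: 3.93
ee_pos: [0.4385, -0.3456, 0.0173]
eef_rot: [[-0.905, 0.426, 0.0], [0.426, 0.905, -0.002], [-0.001, -0.002, -1.0]]
contact_force: [-2.5, -3.2, 6.0]
grip_width: 0.176
grip_force: 26.2
```

>>> play_rows:
  motion:
    - [[-1,0,0,0.04,0,0,0],[-1,0,0,0.08,0,0,0],[-1,0,0,0.12,0,0,0],[-1,0,0,0.12,0,0,0],[-1,0,0,0.12,0,0,0],[-1,0,0,0.12,0,0,0],[-1,0,0,0.12,0,0,0],[-1,0,0,0,0,0,0]]

```text
t: 4.6
ee_pos: [0.442, -0.3453, 0.2028]
eef_rot: [[-0.906, 0.424, 0.009], [0.424, 0.906, -0.005], [-0.01, -0.001, -1.0]]
contact_force: [0.8, -1.2, -0.7]
grip_width: 0.178
grip_force: 25.7
```

>>> play_rows:
  motion:
    - [[-1,0.03,0.08,0,0,0,0.02],[-1,0.04,0.12,0,0,0,0.03],[-1,0.04,0.14,0,0,0,0.03],[-1,0.04,0.14,0,0,0,0.03],[-1,0.04,0.14,0,0,0,0.03],[-1,0.04,0.14,0,0,0,0.03],[-1,0.04,0.14,0,0,0,0.03],[-1,0.04,0.14,0,0,0,0.03]]

```text
t: 5.27
ee_pos: [0.516, -0.0814, 0.1968]
eef_rot: [[-0.997, 0.074, -0.001], [0.074, 0.997, 0.001], [0.001, 0.001, -1.0]]
contact_force: [0.4, -0.4, -0.6]
grip_width: 0.181
grip_force: 25.7
```

>>> play_rows:
  motion:
    - [[-1,0.04,0.14,0,0,0,0.03],[-1,0.04,0.14,0,0,0,0.02],[-1,0.04,0.14,0,0,0,0.02],[-1,0.04,0.14,0,0,0,0.02],[-1,0.04,0.14,0,0,0,0.019],[-1,0.04,0.12,0,0,0,0],[-1,0.02,0.07,0,0,0,0],[-1,0,0,0,0,0,0]]

```text
t: 5.93
ee_pos: [0.5809, 0.146, 0.1965]
eef_rot: [[-0.995, -0.102, -0.0], [-0.102, 0.995, 0.005], [-0.0, 0.005, -1.0]]
contact_force: [-0.5, -0.2, -0.4]
grip_width: 0.18
grip_force: 25.7
```

```bash
python3 - <<'E'
from h import *
c=grab('top','top1'); s=grab('scene','scene1'); 
up=lambda i,w,h:cv2.resize(i,(w,h),interpolation=cv2.INTER_CUBIC)
cv2.imwrite('pics/chk1.png',np.hstack([up(c['color'][140:260,200:340],400,343),up(s['color'][90:210,300:440],400,343)]))
st=robot.state(); print(st['ee_pos'],st['eef_rot'],st['grip_width'])
E
```

```text
[0.580298   0.13950052 0.19632133] [[-9.95342098e-01 -9.63874574e-02 -1.88834564e-03]
 [-9.63876240e-02  9.95343873e-01 -2.77078697e-06]
 [ 1.87982034e-03  1.79255269e-04 -9.99998217e-01]] 0.17715881185867596
```

View pics/chk1.png

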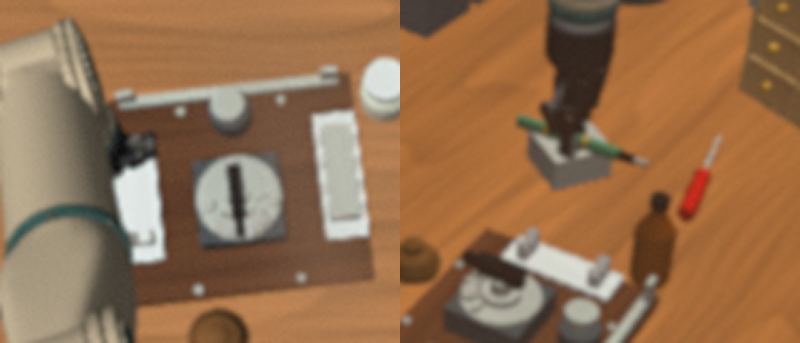

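The scene view shows the pen level in the fingers, nib away: tail about (342,133) and nib tip about (386,147) in full-image pixels. I compare that with the prediction.

```bash
python3 - <<'E'
from h import *
s=load('scene1'); o=np.array([.5803,.1395,.2153]); d=np.array([.9953,.0964,0])
print(proj(s,[o+k*d for k in(-.07,.06,.095)]))
a=s['color']; hsv=cv2.cvtColor(a,cv2.COLOR_BGR2HSV); m=(hsv[...,0]>35)&(hsv[...,0]<90)&(hsv[...,1]>60)&(hsv[...,2]>40)
m[:, :335]=0; m[:,395:]=0; m[:120]=0; m[155:]=0
k=np.argwhere(m)[:,::-1]; print(k.min(0),k.max(0)); print(k[k[:,0].argsort()][[0,1,2,-3,-2,-1]])
for e in(-.005,0,.005): print(e, proj(s,[o+(k_+e)*d for k_ in(-.07,.06)]).round(1).tolist())
E
```

```text
[[340.76169089 131.87601046]
 [375.84672599 143.97006117]
 [385.72158701 147.38963469]]
[342 131] [376 144]
[[342 131]
 [342 132]
 [343 131]
 [375 142]
 [375 143]
 [376 143]]
-0.005 [[339.5, 131.4], [374.5, 143.5]]
0 [[340.8, 131.9], [375.8, 144.0]]
0.005 [[342.1, 132.3], [377.2, 144.5]]
```

>>> play_rows:
  motion:
    - [[-1,0,-0.003,-0.08,0,0,0],[-1,0,0,-0.12,0,0,0],[-1,0,0,-0.12,0,0,0],[-1,0,0,-0.12,0,0,0],[-1,0,0,-0.08,0,0,0],[-1,0,0,0,0,0,0],[-1,0,0,0,0,0,0]]

```text
t: 6.62
ee_pos: [0.5803, 0.1358, 0.0662]
eef_rot: [[-0.996, -0.092, -0.003], [-0.092, 0.996, -0.001], [0.003, -0.001, -1.0]]
contact_force: [1.1, 0.3, 0.1]
grip_width: 0.175
grip_force: 25.7
```

>>> play_rows:
  motion:
    - [[-1,0,0,-0.03,0,0,0],[-1,0,0,-0.03,0,0,0],[-1,0,0,0,0,0,0],[-1,0,0,0,0,0,0],[-1,0,0,0,0,0,0]]

```text
t: 7.03
ee_pos: [0.5817, 0.1377, 0.0524]
eef_rot: [[-0.996, -0.094, 0.001], [-0.094, 0.996, 0.0], [-0.001, 0.0, -1.0]]
contact_force: [1.5, 1.1, -0.3]
grip_width: 0.175
grip_force: 25.7
```

>>> play_rows:
  motion:
    - [[-1,0,0.003,-0.03,0,0,0],[-1,0,0,-0.02,0,0,0],[-1,0,0,-0.016,0,0,0],[-1,0,0,0,0,0,0],[-1,0,0,0,0,0,0],[-1,0,0,0,0,0,0]]

```text
t: 7.53
ee_pos: [0.5812, 0.1383, 0.0351]
eef_rot: [[-0.996, -0.094, -0.0], [-0.094, 0.996, -0.0], [0.0, -0.0, -1.0]]
contact_force: [-0.0, -0.2, -0.4]
grip_width: 0.181
grip_force: 25.7
```

>>> play_rows:
  motion:
    - [[-1,0,0,-0.006,0,0,0],[-1,0,0,0,0,0,0],[-1,0,0,0,0,0,0]]

```text
t: 7.78
ee_pos: [0.5816, 0.1377, 0.0341]
eef_rot: [[-0.996, -0.093, 0.0], [-0.093, 0.996, -0.001], [-0.0, -0.001, -1.0]]
contact_force: [-0.5, -2.3, 3.8]
grip_width: 0.173
grip_force: 26.1
```

>>> play_rows:
  motion:
    - [[-0.55,0,0,0,0,0,0],[-0.5,0,0,0,0,0,0],[-0.4,0,0,0,0,0,0],[-0.2,0,0,0,0,0,0],[0,0,0,0,0,0,0],[0.1,0,0,0,0,0,0],[0.1,0,0,0.04,0,0,0],[0.1,0,0,0.08,0,0,0]]

```text
t: 8.45
ee_pos: [0.5795, 0.1379, 0.0625]
eef_rot: [[-0.996, -0.094, -0.005], [-0.094, 0.996, -0.001], [0.005, -0.001, -1.0]]
contact_force: [0.9, 1.0, 0.2]
grip_width: 0.55
grip_force: 0.0
```

>>> play_rows:
  motion:
    - [[0.1,0,0,0.12,0,0,0],[0.1,0,0,0.12,0,0,0],[0.1,0,0,0.12,0,0,0],[0.1,0,-0.08,0,0,0,0],[0.1,0,-0.12,0,0,0,0],[0.1,-0.03,-0.14,0,0,0,0],[0.1,0,-0.1,0,0,0,0],[0.1,0,-0.04,0,0,0,0]]

```text
t: 9.12
ee_pos: [0.5734, 0.0128, 0.1548]
eef_rot: [[-0.996, -0.088, 0.0], [-0.088, 0.996, -0.003], [0.0, -0.003, -1.0]]
contact_force: [-0.3, -0.2, 0.6]
grip_width: 0.549
grip_force: 0.0
```

```bash
python3 - <<'E'
from h import *
s=grab('scene','scene2'); grab('top','top2')
o=np.array([.581,.1385,.052]); y=np.deg2rad(5.4); d=np.array([np.cos(y),np.sin(y),0])
print(proj(s,[o+k*d for k in(-.07,.06,.095)]).round(1).tolist())
cv2.imwrite('pics/chk2.png',cv2.resize(s['color'][130:250,280:420],(700,600),interpolation=cv2.INTER_CUBIC))
a=s['color']; hsv=cv2.cvtColor(a,cv2.COLOR_BGR2HSV); m=(hsv[...,0]>35)&(hsv[...,0]<90)&(hsv[...,1]>60)&(hsv[...,2]>40)
m[:, :325]=0; m[:,405:]=0; m[:150]=0; m[215:]=0
k=np.argwhere(m)[:,::-1]; k=k[k[:,0].argsort()]; print(len(k),k[:4].tolist(),k[-4:].tolist())
print(robot.state()['ee_pos'])
E
```

```text
[[339.2, 169.9], [371.5, 182.4], [380.6, 185.9]]
60 [[340, 170], [340, 171], [341, 171], [341, 170]] [[370, 181], [370, 182], [370, 183], [371, 182]]
[0.57407224 0.01583658 0.15449903]
```

View pics/chk2.png

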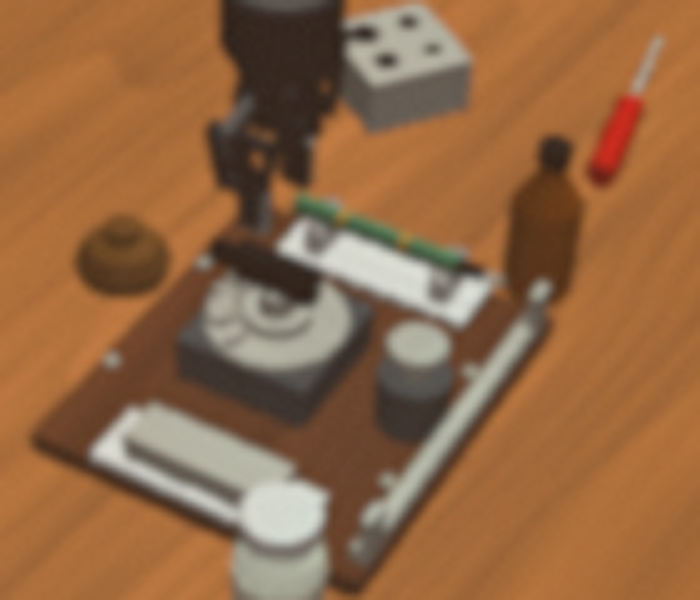

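The pen lies in the saddles, nib away. Its green ends are at (340,170) and (371,182), against a prediction of (339,170) and (371,182). On to the knob.

>>> play_rows:
  motion:
    - [[0.1,-0.007,0.004,-0.06,0,0,0],[0.1,0,0,-0.1,0,0,0],[0.1,0,0,-0.08,0,0,0],[0.1,0,0,-0.054,0,0,0],[0.1,0,0,0,0,0,0],[0.1,0,0,0,0,0,0],[0.1,0,0,0,0,0,0]]

```text
t: 9.8
ee_pos: [0.5729, 0.021, 0.0812]
eef_rot: [[-0.995, -0.096, 0.002], [-0.096, 0.995, 0.001], [-0.002, 0.001, -1.0]]
contact_force: [-0.1, -0.4, 0.1]
grip_width: 0.55
grip_force: 0.0
```

>>> play_rows:
  motion:
    - [[-0.3,0,0,0,0,0,0],[-0.5,0,0,0,0,0,0],[-1,0,0,0,0,0,0],[-1,0,0,0,0,0,0],[-1,0,0,0,0,0,0],[-1,0,0,0,0,0,0]]
  newtons: 70

```text
t: 10.3
ee_pos: [0.5737, 0.0159, 0.0826]
eef_rot: [[-0.996, -0.091, 0.004], [-0.091, 0.996, -0.004], [-0.003, -0.004, -1.0]]
contact_force: [0.2, -6.1, 8.4]
grip_width: 0.24
grip_force: 68.3
```

>>> play_rows:
  motion:
    - [[-1,0,0,0,0,0,0],[-1,0,0,0,0,0,0],[-1,0,0,0,0,0,0]]

```text
t: 10.55
ee_pos: [0.5737, 0.0159, 0.0826]
eef_rot: [[-0.996, -0.091, 0.004], [-0.091, 0.996, -0.004], [-0.003, -0.004, -1.0]]
contact_force: [-0.5, -6.6, 7.7]
grip_width: 0.243
grip_force: 68.3
```

```bash
python3 - <<'E'
from h import *
s=grab('scene','scene3'); st=robot.state(); print(st['ee_pos'],st['contact_force'],st['moment'],st['grip_width'])
cv2.imwrite('pics/chk3.png',cv2.resize(s['color'][140:220,290:380],(675,600),interpolation=cv2.INTER_CUBIC))
E
```

```text
[0.5736974  0.01592089 0.08255741] [-0.01278596 -5.44405213  8.16735313] [-1.55781685  0.07692623 -0.00307214] 0.24044875787481051
```

View pics/chk3.png

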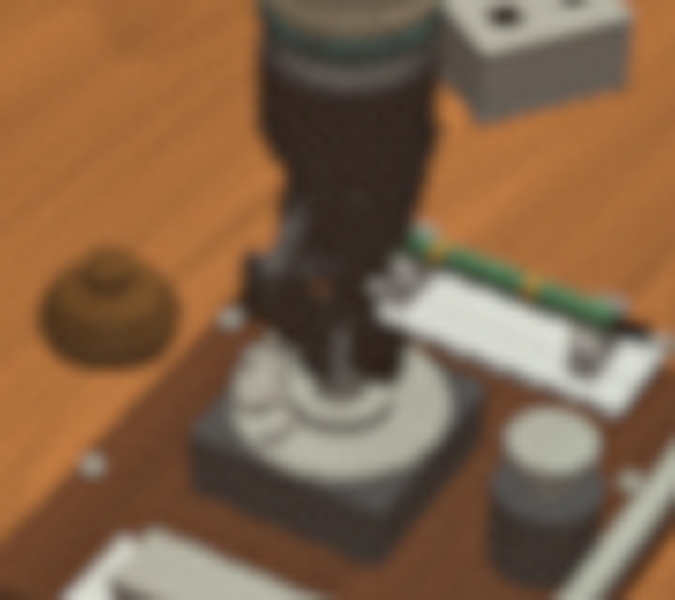

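>>> play_rows:
  motion:
    - [[-1,0,0,0.01,0,0,0],[-1,0,0,0.01,0,0,0],[-1,0,0,0.01,0,0,0],[-1,0,0,0,0,0,0],[-1,0,0,0,0,0,0]]

```text
t: 11.02
ee_pos: [0.5735, 0.0159, 0.0883]
eef_rot: [[-0.996, -0.091, 0.003], [-0.091, 0.996, -0.003], [-0.003, -0.004, -1.0]]
contact_force: [4.2, -6.6, -8.1]
grip_width: 0.243
grip_force: 68.8
```

>>> play_rows:
  motion:
    - [[-1,0,0,0.012,0,0,0],[-1,0,0,0.012,0,0,0],[-1,0,0,0.012,0,0,0],[-1,0,0,0,0,0,0],[-1,0,0,0,0,0,0]]

```text
t: 11.43
ee_pos: [0.5735, 0.0159, 0.0969]
eef_rot: [[-0.996, -0.092, 0.003], [-0.092, 0.996, -0.004], [-0.003, -0.004, -1.0]]
contact_force: [4.9, -5.8, -11.9]
grip_width: 0.247
grip_force: 68.9
```

>>> play_rows:
  motion:
    - [[-1,0,0,0,0,0,-0.03],[-1,0,0,0,0,0,-0.05],[-1,0,0,0,0,0,-0.05],[-1,0,0,0,0,0,-0.05],[-1,0,0,0,0,0,-0.05],[-1,0,0,0,0,0,-0.05],[-1,0,0,0,0,0,0]]

```text
t: 12.02
ee_pos: [0.5735, 0.0165, 0.0967]
eef_rot: [[-0.939, 0.344, 0.003], [0.344, 0.939, -0.003], [-0.004, -0.002, -1.0]]
contact_force: [3.3, -5.6, -11.9]
grip_width: 0.245
grip_force: 69.0
```

>>> play_rows:
  motion:
    - [[-1,0,0,0,0,0,-0.06],[-1,0,0,0,0,0,-0.06],[-1,0,0,0,0,0,-0.06],[-1,0,0,0,0,0,-0.06],[-1,0,0,0,0,0,-0.06],[-1,0,0,0,0,0,-0.05],[-1,0,0,0,0,0,-0.037],[-1,0,0,0,0,0,0]]

```text
t: 12.68
ee_pos: [0.574, 0.0172, 0.0968]
eef_rot: [[-0.576, 0.818, 0.004], [0.818, 0.576, -0.003], [-0.005, 0.002, -1.0]]
contact_force: [4.9, -4.1, -11.2]
grip_width: 0.243
grip_force: 69.1
```

>>> play_rows:
  motion:
    - [[-1,0,0,0,0,0,0],[-1,0,0,0,0,0,0]]

```text
t: 12.85
ee_pos: [0.574, 0.0172, 0.0968]
eef_rot: [[-0.578, 0.816, 0.004], [0.816, 0.578, -0.003], [-0.005, 0.002, -1.0]]
contact_force: [5.2, -4.6, -12.2]
grip_width: 0.241
grip_force: 69.1
```

>>> play_rows:
  motion:
    - [[-1,0,0,-0.012,0,0,0],[-1,0,0,-0.012,0,0,0],[-1,0,0,-0.012,0,0,0],[-1,0,0,0,0,0,0],[-1,0,0,0,0,0,0]]

```text
t: 13.27
ee_pos: [0.574, 0.0172, 0.088]
eef_rot: [[-0.578, 0.816, 0.004], [0.816, 0.578, -0.003], [-0.004, 0.002, -1.0]]
contact_force: [3.4, -5.5, -8.3]
grip_width: 0.239
grip_force: 69.6
```

>>> play_rows:
  motion:
    - [[-0.4,0,0,0,0,0,0],[-0.2,0,0,0,0,0,0],[0.1,0,0,0,0,0,0],[0.1,0,0,0,0,0,0],[0.1,0,0,0,0,0,0],[0.1,0,0,0,0,0,0]]

```text
t: 13.77
ee_pos: [0.5721, 0.0196, 0.088]
eef_rot: [[-0.579, 0.815, 0.0], [0.815, 0.579, 0.0], [0.0, 0.0, -1.0]]
contact_force: [-0.3, -1.3, 0.3]
grip_width: 0.553
grip_force: 0.0
```

>>> play_rows:
  motion:
    - [[0.1,0,0,0.04,0,0,0],[0.1,0,0,0.1,0,0,0],[0.1,0,0,0.12,0,0,0],[0.1,0,0,0.06,0,0,0],[-1,0.1,0,0,0,0,0],[-1,0.16,0.02,0,0,0,0],[-1,0.12,0.02,0,0,0,0],[-1,0.035,0,0,0,0,0]]
  newtons: 40

```text
t: 14.43
ee_pos: [0.6805, 0.0311, 0.169]
eef_rot: [[-0.58, 0.814, 0.006], [0.814, 0.58, 0.001], [-0.003, 0.005, -1.0]]
contact_force: [-0.2, 1.0, 0.1]
grip_width: 0.004
grip_force: 0.0
```

>>> play_rows:
  motion:
    - [[-1,0,0,0,0,0,0],[-1,0,0,0,0,0,0],[-1,0,0,0,0,0,0]]

```text
t: 14.68
ee_pos: [0.6744, 0.0289, 0.1679]
eef_rot: [[-0.578, 0.816, -0.002], [0.816, 0.578, -0.0], [0.001, -0.001, -1.0]]
contact_force: [-0.6, 0.2, 0.4]
grip_width: 0.002
grip_force: 0.0
```

```bash
python3 - <<'E'
from h import *
s=grab('scene','scene4'); c=grab('top','top4'); st=robot.state(); print(st['ee_pos'],st['contact_force'],st['grip_width'])
up=lambda i:cv2.resize(i,(400,400),interpolation=cv2.INTER_CUBIC)
cv2.imwrite('pics/chk4.png',np.hstack([up(s['color'][140:240,290:390]),up(c['color'][155:255,235:335])]))
k=np.array([.5723,.0169,.112]); 
for nm,q in(('scene',s),('top',c)): 
  for a in (125.4,): # nose dir: 185.4-60
    r=np.deg2rad(a); e=np.array([np.cos(r),np.sin(r),0]); print(nm,proj(q,[k,k+.052*e,k-.03*e]).round(1).tolist())
m=cloud(s); u,v=proj(s,[k])[0]; print(m[int(v)-1:int(v)+2,int(u)-1:int(u)+2,2])
E
```

```text
[0.67460833 0.02905586 0.16809595] [-1.05534745 -0.02148565 -0.45150672] 1.9240796035894383e-05
scene [[334.8, 180.6], [334.8, 170.6], [334.7, 186.7]]
top [[282.0, 205.5], [268.7, 215.2], [289.6, 200.0]]
[[0.0159904  0.11352167 0.11157359]
 [0.01901126 0.11114887 0.11520034]
 [0.01950076 0.11211827 0.11113382]]
```

View pics/chk4.png

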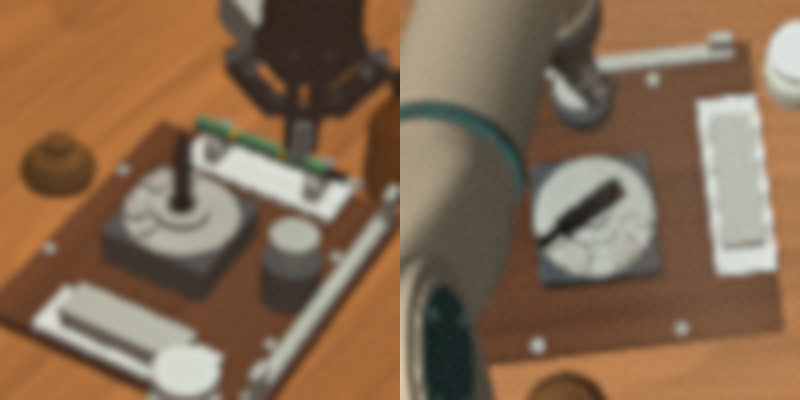

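The bar now points to the cradle side: the nose is at about (270,215), predicted (269,215). The bar top at 112 mm means it is fully home, and the pen is still seated. Next is the ram.

>>> play_rows:
  motion:
    - [[-1,0.009,-0.011,-0.08,0,0,0],[-1,0,0,-0.12,0,0,0],[-1,0,0,-0.09,0,0,0],[-1,0,0,0,0,0,0],[-1,0,0,0,0,0,0],[-1,0,0,0,0,0,0]]

```text
t: 15.28
ee_pos: [0.6788, 0.0263, 0.0969]
eef_rot: [[-0.578, 0.816, 0.002], [0.816, 0.578, -0.0], [-0.001, 0.002, -1.0]]
contact_force: [0.7, -0.5, 0.6]
grip_width: -0.001
grip_force: 0.0
```

>>> play_rows:
  motion:
    - [[-1,0,0,-0.02,0,0,0],[-1,0,0,-0.02,0,0,0],[-1,0,0,-0.02,0,0,0],[-1,0,0,0,0,0,0],[-1,0,0,0,0,0,0]]

```text
t: 15.7
ee_pos: [0.6793, 0.0265, 0.0811]
eef_rot: [[-0.579, 0.816, 0.002], [0.816, 0.579, 0.0], [-0.001, 0.002, -1.0]]
contact_force: [2.1, -0.9, 3.8]
grip_width: -0.001
grip_force: 2.0
```

>>> play_rows:
  motion:
    - [[-1,0,0,-0.015,0,0,0],[-1,0,0,-0.01,0,0,0],[-1,0,0,-0.006,0,0,0],[-1,0,0,0,0,0,0],[-1,0,0,0,0,0,0]]

```text
t: 16.12
ee_pos: [0.6793, 0.0265, 0.0741]
eef_rot: [[-0.579, 0.816, 0.003], [0.816, 0.579, 0.0], [-0.001, 0.002, -1.0]]
contact_force: [0.2, 0.4, 8.6]
grip_width: -0.002
grip_force: 4.6
```

>>> play_rows:
  motion:
    - [[-1,0,0,-0.008,0,0,0],[-1,0,0,0,0,0,0],[-1,0,0,0,0,0,0]]

```text
t: 16.37
ee_pos: [0.6794, 0.0265, 0.074]
eef_rot: [[-0.579, 0.816, 0.003], [0.816, 0.579, 0.001], [-0.001, 0.003, -1.0]]
contact_force: [-3.3, 1.1, 20.3]
grip_width: -0.002
grip_force: 9.9
```

The ram is at its hard stop: z no longer changes and the force has risen to 20 N. I'll retract clear and check.

>>> play_rows:
  motion:
    - [[-1,0,0,0.03,0,0,0],[-1,0,0,0.05,0,0,0],[-1,0,0,0.12,0,0,0],[-1,0,0,0.14,0,0,0],[-1,0,0,0.14,0,0,0],[-1,-0.08,0,0.08,0,0,0],[-1,0,0,0,0,0,0],[-1,0,0,0,0,0,0]]

```text
t: 17.03
ee_pos: [0.6573, 0.0267, 0.2116]
eef_rot: [[-0.579, 0.816, -0.0], [0.816, 0.579, 0.001], [0.0, 0.0, -1.0]]
contact_force: [-0.3, 0.5, -0.0]
grip_width: 0.0
grip_force: 0.0
```

```bash
python3 - <<'E'
from h import *
s=grab('scene','scene5'); c=load('scene0'); P=cloud(s); P0=cloud(c)
for n,w in dict(ram=[.6768,.0262,.088],knob=[.5723,.0169,.112],bottle=[.66,.205,.13],jar=[.69,-.155,.1]).items():
    u,v=proj(s,[w])[0].astype(int); print(n,np.median(P[v-1:v+2,u-1:u+2,2]),np.median(P0[v-1:v+2,u-1:u+2,2]))
st=robot.state(); print(st['t'],st['ee_pos'],st['contact_force'])
cv2.imwrite('pics/chk5.png',cv2.resize(s['color'][120:260,260:430],(728,600)))
E
```

```text
ram 0.0874263924790214 0.08620085015315813
knob 0.1096105135622615 0.10953602254199853
bottle -0.00019222387604290967 0.001716693888461809
jar 0.09927347775447806 0.09796025915011969
17.0833 [0.65713274 0.02688012 0.2101976 ] [-0.31546486  0.45472614 -0.45383932]
```

View pics/chk5.png

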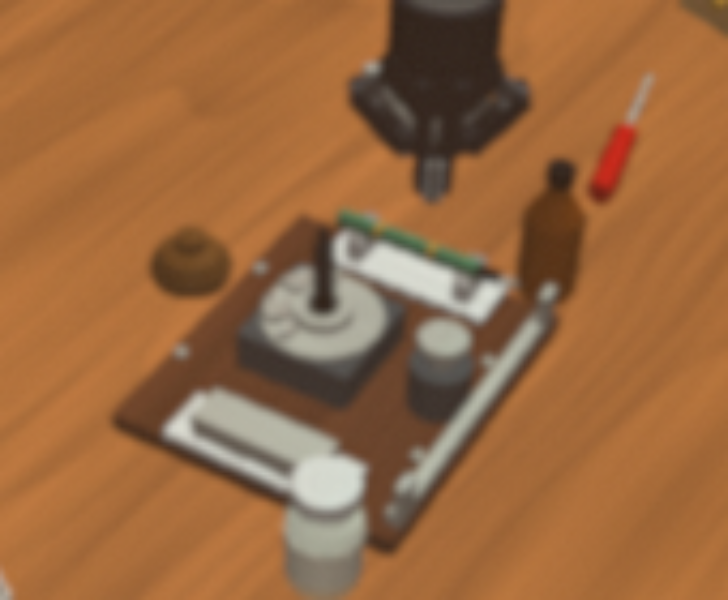

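The picture shows the pen in the cradle at crop (410,243), the knob home pointing to the cradle side at (322,275), and the ram back up at (443,340). The loose things nearby have not moved, and the arm touches nothing.

```bash
python3 -c "
from cell import robot
print(robot.hand_in())"
```

```text
the job is handed in; nothing more can be done
None
```

The job is done and handed in at about 17 s: the pen lies centred in the V cradle with its nib away from the robot, the knob is home in the cradle-side notch, and the ram was pushed to its hard stop and sprang back up.

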